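# Spatula through the half-open draft shield

## Task

Get ready to dose honey on the balance: slide the glass lid of the draft shield, the one with the black handle, all the way back, then pick up the steel spatula with the dark handle and lead its blade, honey side up, slanting down through the gap until the tip hangs over the middle of the dish, one to two centimetres above the dish's rim. Do not knock the spatula against the shield or the dish, and leave the spoon, the thermometer and the honey jar where they lie. Finish while still holding the spatula steady there, free of everything but the gripper.

Things in the scene. Friction and masses are not known exactly. Their poses are not given: they have to be found in the camera images.
- balance: white precision balance, fixed, with a square glass draft shield on it. Origin on the table under the pan's centre; x to its back (away from the robot at yaw 0), y to its left, z up. Housing 196 mm wide, 50 mm high, x -95 to 95 mm; in front a console to x = -178 mm, at most 56 mm high. Steel pan 100 mm across, top at z = 62 mm, inside the shield.
- gap (a point): fixed point of the balance, 57 mm in front of and 139 mm above its origin: middle of the gap in the shield's top when the lid is fully back. The gap runs along the front, x = -79 to -34 mm, y = +-80 mm. Clear walls all round, inside 162 x 162 mm, outside 178 mm; front frame's top edge at z = 139 mm, side guide rails up to z = 148 mm (balance frame).
- shield_lid (a joint): how far the glass lid has slid back along the balance's +x, in m: 0 closed, 0.05 at the rear stop; starts at 0 to 0.012. Needs 1.5 N, stays where left. Lid plate 168 (x) x 170 (y) mm, underside 139.5 mm above the table, top 145 mm (edge trims 147 mm).
- lid_handle (a point): centre of the top face of the black bar handle on the lid, 168 mm above the table; moves with the lid. The bar is 12 mm (balance x) by 50 mm (balance y) and stands 23 mm above the glass. With the lid closed it is 58 mm in front of the pan's centre, 26 mm behind the lid's front edge.
- dish: empty clear round petri dish, 95 mm across and 16 mm high, loose on the pan; origin at the centre of its underside, rim 16 mm above it (78 mm above the table).
- spatula: steel spatula, 186 mm long, lying flat, loose, in a row of three tools right of the balance. Origin: middle of its length, at its underside; y points to the handle's end, z up (honey side) as it lies. Dark handle: y from -7 to +93 mm, 16 mm wide (x), 12 mm high (z 0 to 12). Steel blade with honey on it: y from -93 to -9 mm, 18 mm wide, thin, z 3 to 5 mm. About 55 g.
- spatula_tip (a point): the tip of the spatula's blade: y = -93 mm, z = 4 mm in the spatula's frame.
- spoon: clear plastic sampling spoon, 169 x 19 x 8 mm, flat thin handle, lying in the same row; to be left alone. Origin: middle of its length, at its underside, y to the handle's end.
- thermometer: probe thermometer with white body and thin metal probe, 193 x 22 x 16 mm, lying in the same row; to be left alone. Origin: middle of its length, at its underside, y to the white end.
- jar: open glass honey jar, 69 mm across, 88 mm high, behind the row of tools; to be left alone. Origin: centre of its underside.

How it is judged:
By the outcome, as a careful person would: the job done as asked, in the order asked, and still so for the second after the job is handed in, while the arm keeps its last pose, push and grip.
It also fails if it takes over 58 s, if anything falls off the work surface, if the arm or the gripper's body presses on something with over 40 N, if the wrist force passes 120 N, or if a joint passes its speed limit or range.

## Robot

A 6-joint arm with a two-finger parallel gripper is mounted at the origin on a cart in front of the work surface, level with it; the furniture and walls round the work are solid. World frame = base frame: x ahead of the robot, y to its left, z up, the work surface at z = 0. Lengths are in mm, angles in rad, forces in N, time in s.
With the tool pointing down it reaches from about 325 to 875 mm from the base axis. Payload 4.4 kg.
Tool frame: the origin (TCP) lies on the centre line of the jaws, within the pads' length; the fingertips stand ahead of it and the grasp point (between the pads) lies 6 mm ahead of it (ctrl.tcp_to_tips is the z of the fingertips in the tool frame, in mm); z points along the fingers, y is the line along which they close (so a half turn about z gives the same grasp; the last joint's range is limited). The gripper opens to 85 mm and grips with 20 to 120 N. Pads are 22 mm wide; open, the fingers measure 114 mm over their backs; the gripper's body (76 mm by 85 mm) begins 54 mm behind the grasp point. The pads swing forward as they close: fully open they stand 13 mm farther back than shut.
Start: joints at [-1.308, 0.207, 1.542, -0, 1.393, -0.15], TCP at [230.664, -526.708, 256.282] pointing down, gripper open.
Joint ranges: [-2.73, 2.73], [-0.86, 2.22], [0.23, 2.46], [-1.11, 4.25], [0.08, 2.63], [-2.82, 2.82]. Speed limits (rad/s): [2.79, 2.79, 3.14, 3.14, 3.14, 3.14].

## Interface

Orientations are given as a 3x3 rotation matrix whose columns are the frame's x, y, z axes.
In Python, from plant import ctrl, sensors, optics gives the robot as it stands. Calls block until the motion is done:
- ctrl.move_ptp(position, orientation): joint-space move of the TCP to a pose.
- ctrl.move_l(position, rot=None, vel=150, threshold=None): straight line of the TCP; rot=None keeps the orientation; vel is the mean speed in mm/s. With threshold (N) it stops when the force on the tool has changed by that much, and returns True; else False.
- ctrl.set_joints(angles): joint-space move.
- ctrl.gripper_to(opening, force=None): finger opening in mm; force is the grip in N (None keeps the last); returns when the fingers have stopped.
- ctrl.hold(seconds).
- ctrl.solve_ik(position, orientation): joint angles nearest the present ones, or None.
- sensors.read_state(): the state.
- optics.grab_frame(name): name is "scene" or "top" or "wrist"; returns (picture, depth): 400x640x3 uint8, red, green, blue; 400x640 float32, mm along the optical axis (not along the pixel's ray), 0 where there is no reading.
- optics.camera_params(name): a dict with "mtx" (3x3 intrinsics, pixels), "k1" (the pictures are not rectified: a ray, as slopes to the right and down, at radius r is drawn at 1 + k1 r^2 times it, then the intrinsics apply), "R" (3x3) and "t" (3): a world point X has camera coordinates R X + t; the wrist camera has in their place "T_tool_cam" (4x4, takes a point from camera to tool coordinates, whose origin is the TCP and whose axes are the flange's). Camera axes: x right, y down, z forward; pixel columns grow to the right and rows downward; lengths in mm; the calibration is good to about 2 mm. A picture is of the moment at which its call begins: read the wrist's pose just before it. camera_params takes no time and is no camera call.
A pose or a line that the arm cannot do raises ctrl.MotionError and nothing moves.
- ctrl.finish_job(): hands the job in; it is judged then, once.
The state is a dict: "t": time; "q": joint angles; "qvel": joint speeds; "tau": joint torques, N m; "eef_pos": TCP position; "eef_rot": TCP orientation; "force": force on the tool from outside, world axes, zero at the start; "wrist_torque": the same for the moment, N m; "grip_width": finger opening in mm; "grasp_force": force on a finger pad.
Only numpy, scipy, OpenCV 4.12 (cv2) and the standard library are available. Lean on these libraries where they do the work, as an engineer would, in place of code of your own. Each camera call takes 0.05 s, during which the arm holds its last target. There are 200 camera calls.

## Working session

There is one attempt and no reset: what is moved stays moved. The work goes in short steps, each a Python script; the robot and the scene stay as the last script left them, time stands still between calls to the robot, and variables do not carry over. Pictures are saved under pics/ and viewed, at most 10 in all, crops included, and the job is handed in when it is done.

```bash
ls; mkdir -p pics; python3 - <<'E'
from plant import ctrl,sensors,optics
import cv2,numpy as np
for n in("scene","top"):
    p,d=optics.grab_frame(n); cv2.imwrite(f"pics/{n}0.png",p[...,::-1]); np.savez(f"{n}0.npz",p=p,d=d)
    print(n,optics.camera_params(n))
print(optics.camera_params("wrist"),ctrl.tcp_to_tips,sensors.read_state())
E
```

```text
pics
scene {'mtx': array([[418.24662327,   0.        , 320.56745179],
       [  0.        , 418.24662327, 194.08566096],
       [  0.        ,   0.        ,   1.        ]]), 'k1': -0.10673409431387801, 'R': array([[-0.74593663, -0.66600636,  0.00375085],
       [-0.51603003,  0.57438223, -0.63545107],
       [ 0.42106003, -0.47594178, -0.77213203]]), 't': array([495.30699286, 362.57828788, 809.94485052])}
top {'mtx': array([[487.36797328,   0.        , 315.94971378],
       [  0.        , 487.36797328, 202.46020025],
       [  0.        ,   0.        ,   1.        ]]), 'k1': -0.12960349083478606, 'R': array([[ 0.00332865, -0.99994854, -0.0095837 ],
       [-0.98900405, -0.00187494, -0.14787658],
       [ 0.147851  ,  0.00997055, -0.98895939]]), 't': array([  64.26071367,  614.8039225 , 1016.14930869])}
{'mtx': array([[356.66733826,   0.        , 312.28019279],
       [  0.        , 356.66733826, 199.90256837],
       [  0.        ,   0.        ,   1.        ]]), 'k1': -0.05193967499334261, 'T_tool_cam': array([[ 4.12610255e-07, -9.65995063e-01, -2.58560510e-01,
         6.62310533e+0
[... 352 characters left out ...]
-06,
        1.39351507e+00, -1.50491449e-01]), 'qvel': array([ 0.00168135,  0.00020484, -0.00296915,  0.00056654, -0.00033529,
       -0.00020261]), 'tau': array([-1.98906314e-04, -3.84091079e+01, -2.92547911e+01, -3.18499524e-04,
        4.79464943e-03,  4.00766652e-06]), 'eef_pos': array([ 230.48253345, -526.07334596,  255.19820225]), 'eef_rot': array([[ 9.16011913e-01,  4.01150666e-01, -5.64454002e-04],
       [ 4.01150939e-01, -9.16009616e-01,  2.07568924e-03],
       [ 3.15618827e-04, -2.12778732e-03, -9.99997686e-01]]), 'force': array([0.81876566, 0.1091375 , 0.84456186]), 'wrist_torque': array([0.02431718, 0.01373556, 0.01684746]), 'grasp_force': 0.0, 'grip_width': 85.49678632376414}
```

View pics/scene0.png

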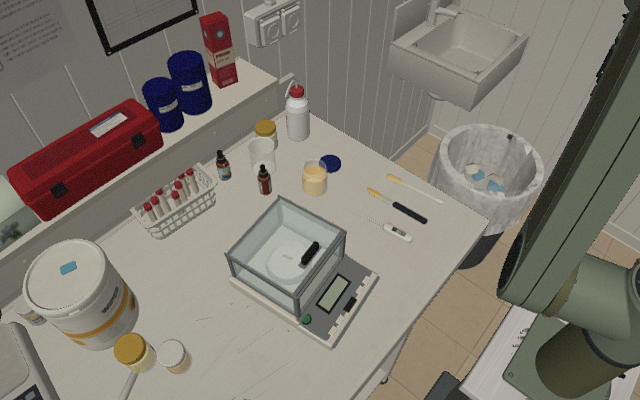

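View pics/top0.png

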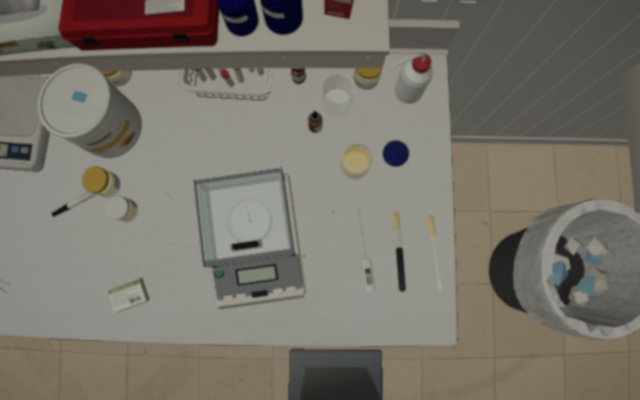

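The scene view shows the balance (about 290,260) with the black lid handle at (310,252). To its right lie the thermometer, the spatula (handle at 410,212) and the clear spoon. In the top view the lid handle is at (246,245), and the spatula runs from its tip at (396,212) to its handle end at (402,290), between the thermometer (365,250) and the spoon (435,250). Next I'll get rough positions and take wrist close-ups.

```bash
cat > h.py <<'E'
from plant import ctrl,sensors,optics
import cv2,numpy as np
def cam(n,st=None):
    c=optics.camera_params(n)
    if n=="wrist":
        T=np.eye(4);T[:3,:3]=st["eef_rot"];T[:3,3]=st["eef_pos"]
        M=np.linalg.inv(T@c["T_tool_cam"]); c["R"],c["t"]=M[:3,:3],M[:3,3]
    return c
def ray(c,uv,z):
    "pixels -> world points on plane z"
    uv=np.atleast_2d(np.asarray(uv,float))
    k=np.array([c["k1"],0,0,0,0])
    n=cv2.undistortPoints(uv[:,None],c["mtx"],k)[:,0]
    d=np.c_[n,np.ones(len(n))]@c["R"]; o=-c["R"].T@c["t"]
    return o+d*((np.reshape(z,(-1,1))-o[2])/d[:,2:])
def proj(c,X):
    return cv2.projectPoints(np.atleast_2d(X).astype(float),cv2.Rodrigues(c["R"])[0],c["t"],c["mtx"],np.array([c["k1"],0,0,0,0]))[0][:,0]
def down(yaw):
    "tool down, tool x at yaw"
    s,k=np.sin(yaw),np.cos(yaw)
    return np.array([[k,s,0],[s,-k,0],[0,0,-1.]])
def snap(name):
    st=sensors.read_state(); p,d=optics.grab_frame("wrist")
    cv2.imwrite(f"pics/{name}.png",p[...,::-1]); np.savez(f"{name}.npz",p=p,d=d,R=st["eef_rot"],t=st["eef_pos"])
    return cam("wrist",st),p,d
E
python3 - <<'E'
from h import *
c=cam("top")
print(ray(c,[[246,245],[396,212],[402,290],[401,270],[199,183],[282,171],[293,257],[205,266],[220,305],[303,297]],[168,4,6,6,148,148,148,148,50,50]).round(0))
for x,y in((330,90),(370,-220),(330,-220)):
  for yaw in (0,):
    print(x,y,[ctrl.solve_ik([x,y,z],down(yaw)) is not None for z in(250,300,350,400,450)])
E
```

```text
[[ 514.  198.  168.]
 [ 599. -115.    4.]
 [ 425. -125.    6.]
 [ 469. -124.    6.]
 [ 638.  299.  148.]
 [ 663.  133.  148.]
 [ 492.  109.  148.]
 [ 474.  281.  148.]
 [ 393.  270.   50.]
 [ 411.   93.   50.]]
330 90 [True, True, True, True, True]
370 -220 [True, True, True, True, True]
330 -220 [True, True, True, True, True]
```

```bash
python3 - <<'E'
from h import *
ctrl.move_ptp([500,-125,300],down(0)); ctrl.hold(.2)
snap("w_tools")
ctrl.move_ptp([560,200,330],down(0.12)); ctrl.hold(.2)
snap("w_bal")
print(sensors.read_state()["t"],sensors.read_state()["q"].round(2))
E
```

```text
3.625 [ 0.2   0.2   1.4  -0.    1.54  1.65]
```

View pics/w_tools.png

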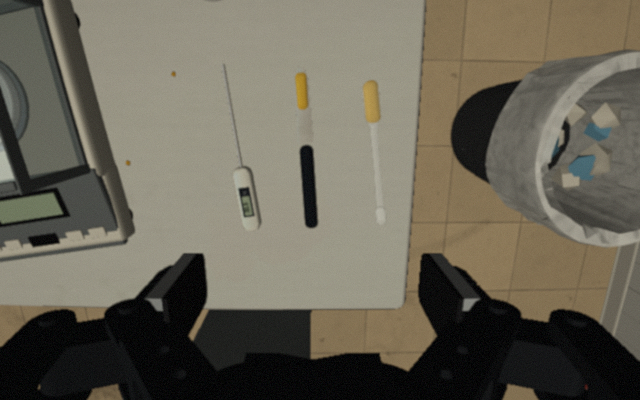

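View pics/w_bal.png

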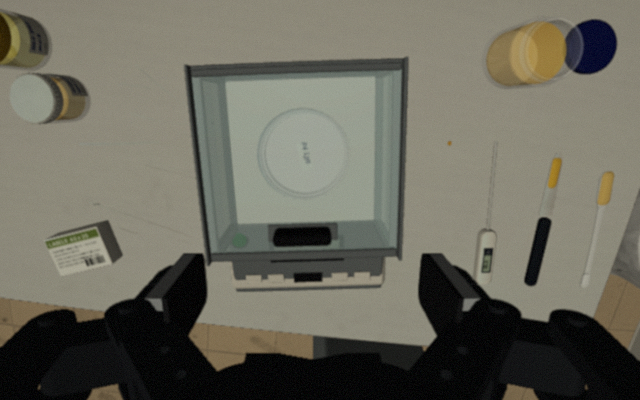

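The tools view shows the spatula with its blade tip at (301,72) and its dark handle from (306,147) to (311,227). The spoon is at (375,150) and the thermometer at (245,200). The balance view shows the shield frame corners at about (187,67), (407,58), (402,258) and (208,262). The dish is a circle around (304,152) and the lid handle is at (302,237).

```bash
cat > meas.py <<'E'
from h import *
def load(n):
    z=np.load(n+".npz"); return cam("wrist",dict(eef_rot=z["R"],eef_pos=z["t"])),z["p"],z["d"]
def big(mask):
    cs,_=cv2.findContours(mask.astype(np.uint8),cv2.RETR_EXTERNAL,cv2.CHAIN_APPROX_NONE)
    return max(cs,key=cv2.contourArea)[:,0]
def box(m,roi):
    o=np.zeros_like(m); x0,x1,y0,y1=roi; o[y0:y1,x0:x1]=m[y0:y1,x0:x1]; return o
if __name__=="__main__":
    c,p,d=load("w_tools"); g=p.max(2)
    k=big(box(g<60,(285,330,135,240))); P=ray(c,k,10)[:,:2].astype(np.float32); r=cv2.minAreaRect(P); print("sp handle",r)
    hsv=cv2.cvtColor(p,cv2.COLOR_RGB2HSV); k2=big(box((hsv[...,1]>130),(285,330,60,120)))
    P2=ray(c,k2,4)[:,:2]; print("honey",P2.mean(0),"tipmost",P2[P2[:,0].argmax()],P2[:,0].min())
    hc=np.array(r[0]); t=P2[P2[:,0].argmax()]; print("axis",np.degrees(np.arctan2(*(P2.mean(0)-hc)[::-1])), np.hypot(*(t-hc)))
    c,p,d=load("w_bal"); g=p.max(2)
    k=big(box(g<45,(265,340,222,250))); r=cv2.minAreaRect(ray(c,k,167)[:,:2].astype(np.float32)); print("lid handle",r)
    C=ray(c,[[187,67],[407,58],[402,258],[208,262]],148); print("corners",C.round(1),C.mean(0)); 
    print("sides",[np.hypot(*(C[i]-C[(i+1)%4])[:2]).round(1) for i in range(4)])
    im=cv2.cvtColor(p,cv2.COLOR_RGB2GRAY)[90:215,235:370]
    q=cv2.HoughCircles(im,cv2.HOUGH_GRADIENT,1.0,200,param1=60,param2=20,minRadius=38,maxRadius=50); print(q)
    if q is not None:
        u=q[0,0,:2]+[235,90]; rr=q[0,0,2]; print("dish",ray(c,[u,u+[rr,0]],78))
    big3=cv2.resize(p[40:300,170:430],None,fx=2.3,fy=2.3,interpolation=cv2.INTER_CUBIC); cv2.imwrite("pics/balcrop.png",big3[...,::-1])
E
python3 meas.py
```

```text
sp handle ((471.80987548828125, -120.6766586303711), (97.61907958984375, 14.137601852416992), 3.7135767936706543)
honey [ 580.99170561 -112.90214448] tipmost [ 599.93363486 -109.3839875 ] 562.2992617584691
axis 4.072987781413636 128.6204576923889
lid handle ((519.6234741210938, 203.36024475097656), (16.900196075439453, 48.67323303222656), 6.777876377105713)
corners [[643.6 310.1 148. ]
 [670.7 136.9 148. ]
 [501.4 110.1 148. ]
 [476.6 285.7 148. ]] [573.07349597 210.6866987  148.        ]
sides [np.float64(175.3), np.float64(171.5), np.float64(177.4), np.float64(168.9)]
[[[68.5 63.5 46.6]]]
dish [[575.95854578 210.41465872  78.        ]
 [581.65708508 162.4658571   78.        ]]
```

View pics/balcrop.png

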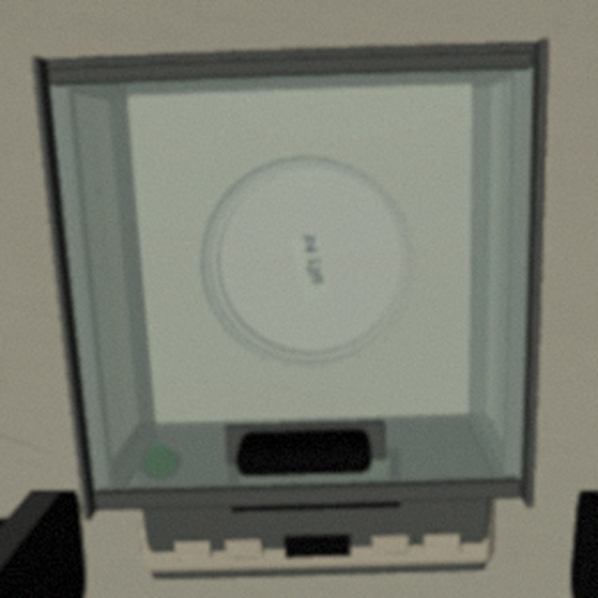

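The crop confirms the shield frame, the dish centred at about (305,258) in the crop, and the lid handle near its closed position. Balance pose: centre about (573,210.7), yaw about 0.149. Pushing the lid now.

```bash
cat >> h.py <<'E'
O=np.array([573.1,210.7,0]); YAW=0.148
def bal(x,y,z):
    s,k=np.sin(YAW),np.cos(YAW); return O+[k*x-s*y,s*x+k*y,z]
def tobal(P):
    s,k=np.sin(YAW),np.cos(YAW); d=np.asarray(P)-O; return np.array([k*d[0]+s*d[1],-s*d[0]+k*d[1],d[2]])
E
python3 - <<'E'
from h import *
R=down(YAW)
ctrl.gripper_to(0,40)
ctrl.move_ptp(bal(-105,0,230),R)
ctrl.move_l(bal(-105,0,182),vel=120)
h=ctrl.move_l(bal(-5,0,182),vel=35,threshold=9)
s=sensors.read_state(); print(h,tobal(s["eef_pos"]).round(1),s["force"].round(1),s["t"])
E
```

```text
True [-26.9   0.  181.1] [-1.3 -0.5  0.2] 7.55
```

```bash
python3 - <<'E'
from h import *
R=down(YAW)
for th in (12,15):
    h=ctrl.move_l(bal(-5,0,182),vel=15,threshold=th)
    s=sensors.read_state(); print(h,tobal(s["eef_pos"]).round(1),s["force"].round(1),s["t"])
p=tobal(s["eef_pos"])
ctrl.move_l(bal(p[0]-12,0,182),vel=60)
ctrl.move_l(bal(p[0]-12,0,330),vel=250)
ctrl.gripper_to(45)
ctrl.hold(.1); c,p,d=snap("w_lid")
from meas import big,box
g=p.max(2); cv2.imwrite("pics/lidcrop.png",cv2.resize(p[80:400,140:500],None,fx=1.7,fy=1.7)[...,::-1])
print(sensors.read_state()["t"])
E
```

```text
True [-2.670e+01  1.000e-01  1.798e+02] [-0.4  1.  -0.3] 8.1583
True [-26.5   0.  178.6] [-0.3 -0.8  0.7] 8.7917
10.5333
```

View pics/lidcrop.png

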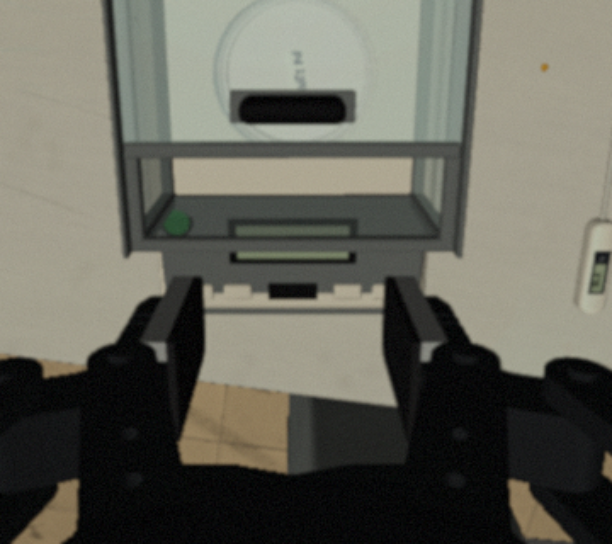

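The picture shows the gap open across the front of the shield, between the lid edge at crop v≈143–157 and the front frame at v≈240–250. I'll check those edges numerically and test whether the grasp, insertion and hold poses are reachable.

```bash
cat >> h.py <<'E'
TH=np.radians(41)
def slant(th=TH,yaw=YAW):
    f=np.array([np.cos(yaw),np.sin(yaw),0]); x=np.cos(th)*f-[0,0,np.sin(th)]; z=-np.sin(th)*f-[0,0,np.cos(th)]
    return np.c_[x,np.cross(z,x),z]
E
python3 - <<'E'
from h import *
from meas import load
c,p,d=load("w_lid")
for v,z in((143,147),(157,147),(238,139),(252,139)):
    print(v,tobal(ray(c,[140+300/1.7,80+v/1.7],z)[0]).round(1))
for u,z in((103,148),(480,148)): print(u,tobal(ray(c,[140+u/1.7,80.],z)[0]).round(1))
# tip in tool frame for grasp at handle y=40: tip 133 ahead in tool x; tip z 4 -> TCP z 27
tip=np.array([133,0,23.])
for th in (38,41,44):
  R=slant(np.radians(th))
  for back in (0,60,115):
    T=bal(3,0,93)-R[:,0]*back
    q=ctrl.solve_ik(T-R@tip,R); print(th,back,(T-R@tip).round(),None if q is None else q.round(2))
q=ctrl.solve_ik([472,-121,27],down(.068));print(q)
E
```

```text
143 [-27.1  -3.  147. ]
157 [-34.3  -3.  147. ]
238 [-80.4  -3.3 139. ]
252 [-88.4  -3.3 139. ]
103 [ 41.3  89.7 148. ]
480 [ 41.4 -87.1 148. ]
38 0 [486. 198. 193.] [0.2  0.58 1.3  0.04 1.92 1.63]
38 60 [440. 191. 230.] [0.21 0.45 1.42 0.04 1.94 1.63]
38 115 [397. 184. 264.] [0.21 0.33 1.5  0.04 1.97 1.64]
41 0 [492. 199. 198.] [0.2  0.61 1.26 0.04 1.99 1.63]
41 60 [447. 192. 237.] [0.2  0.49 1.36 0.04 2.01 1.63]
41 115 [406. 186. 273.] [0.21 0.37 1.45 0.04 2.04 1.64]
44 0 [497. 199. 202.] [0.2  0.65 1.21 0.04 2.05 1.63]
44 60 [455. 193. 244.] [0.2  0.53 1.31 0.04 2.07 1.63]
44 115 [415. 187. 282.] [0.21 0.41 1.39 0.05 2.1  1.64]
[-4.28794302e-01  3.49973153e-01  1.91553989e+00 -4.44089210e-16
  8.76079609e-01  1.07400203e+00]
```

```bash
python3 - <<'E'
from h import *
R=down(.068)
ctrl.gripper_to(42)
p=np.array([472-3,-121-.2,0])   # handle y=+40..+46
ctrl.move_ptp(p+[0,0,110],R)
print(ctrl.move_l(p+[0,0,27],vel=90,threshold=10),sensors.read_state()["eef_pos"].round(1))
ctrl.gripper_to(5,60); s=sensors.read_state(); print(s["grip_width"],s["grasp_force"],s["eef_pos"].round(1),s["t"])
ctrl.hold(.2)
ctrl.move_l(p+[0,0,130],vel=100); ctrl.hold(.3)
s=sensors.read_state(); print(s["grip_width"],s["grasp_force"],s["force"],s["t"])
c,im,d=snap("w_grip"); cv2.imwrite("pics/gripcrop.png",cv2.resize(im[0:400,150:480],None,fx=1.5,fy=1.5)[...,::-1])
E
```

```text
False [ 469.6 -121.4   27.5]
13.736987029929244 60.29165267944336 [ 469.7 -121.5   27.9] 13.6667
13.999946491077546 59.59682643413544 [-0.24809758 -0.46055405 -1.33862629] 15.35
```

View pics/gripcrop.png

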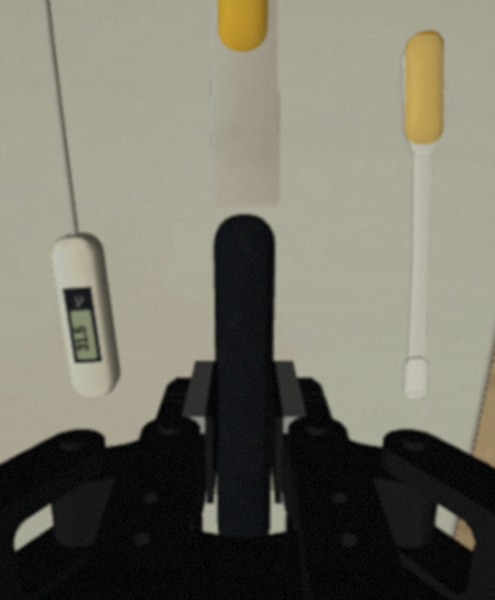

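The spatula is held, gripped around the middle of its handle. The handle front is at crop (244,215) and the blade runs straight up the picture, with honey from v≈50. The tip is outside this view. I'll use depth for blade pitch, and look for the tip in the fixed cameras.

```bash
python3 - <<'E'
from h import *
z=np.load("w_grip.npz"); p,d=z["p"],z["d"]; c=optics.camera_params("wrist"); T=c["T_tool_cam"]
def tool(u,v):
    D=d[int(v)-1:int(v)+2,int(u)-1:int(u)+2]; D=np.median(D[D>0]) if (D>0).any() else 0
    n=cv2.undistortPoints(np.array([[[u,v]]],float),c["mtx"],np.array([c["k1"],0,0,0,0]))[0,0]
    return (T[:3,:3]@(np.array([n[0],n[1],1])*D)+T[:3,3]).round(1)
for v in (3,15,28,45,70,95,110,125,148,170,200,230,260): print(v,tool(313,v),tool(303,v),tool(325,v))
g=p.astype(int)
for n in("scene","top"):
    q,_=optics.grab_frame(n); np.savez(n+"1.npz",p=q)
    C=cam(n); s=sensors.read_state(); tip=s["eef_pos"]+s["eef_rot"]@np.array([133,0,23.]); print(n,proj(C,tip))
    u,v=proj(C,tip)[0].astype(int)
    cv2.imwrite(f"pics/tip_{n}.png",cv2.resize(q[v-40:v+40,u-50:u+50],None,fx=4,fy=4,interpolation=cv2.INTER_CUBIC)[...,::-1])
a=cv2.imread("pics/tip_scene.png");b=cv2.imread("pics/tip_top.png");cv2.imwrite("pics/tips.png",np.hstack([a,b]))
E
```

```text
3 [101.2  -0.7  20.9] [101.4  -4.2  21.8] [101.5   3.6  22.3]
15 [97.4 -0.7 21.8] [97.4 -4.2 21.9] [97.5  3.7 22.4]
28 [93.1 -0.7 22.4] [93.1 -4.3 22.5] [93.4  3.8 24. ]
45 [87.6 -0.6 24.5] [87.5 -4.3 23.6] [87.5  3.8 23.9]
70 [78.7 -0.6 23.8] [78.7 -4.4 24.4] [78.7  3.9 24. ]
95 [69.6 -0.6 24.3] [69.6 -4.4 23.8] [69.6  3.9 23.8]
110 [64.  -0.6 23.5] [64.  -4.5 23.8] [64.   4.  24.2]
125 [58.3 -0.6 23.8] [58.3 -4.5 24.1] [58.3  4.  23.9]
148 [50.1 -0.6 18.3] [50.  -4.4 18.9] [49.9  3.9 19.5]
170 [41.9 -0.6 17.1] [41.8 -4.5 17.3] [41.9  3.9 17. ]
200 [30.  -0.6 17.3] [30.1 -4.5 16.9] [29.9  4.1 17.6]
230 [17.6 -0.6 17.1] [17.7 -4.6 16.9] [17.5  4.2 17.5]
260 [ 4.8 -0.6 16.8] [ 4.6 -4.7 17.2] [ 4.6  4.3 17.2]
scene [[369.64926562 161.76771184]]
top [[402.19187221 204.50347379]]
```

View pics/tips.png

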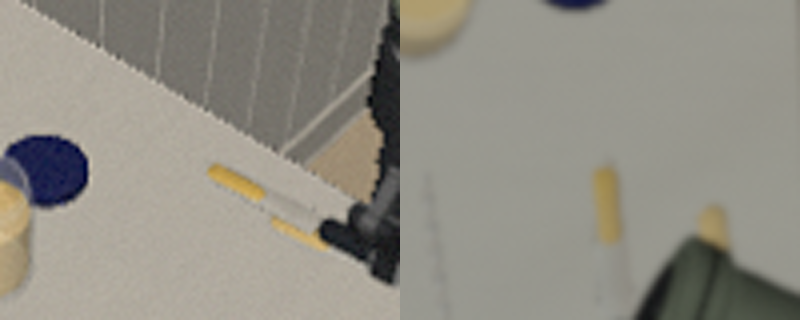

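The crops show the honey end at scene ≈(371,163) and top ≈(403,206), which matches about 131 mm ahead of the TCP. The steel tip is about 6 mm beyond that. The blade is level in the tool frame, so I use tip = (137.5, -0.5, 24.3). Moving to a pose above and in front of the gap, then inserting along the blade's axis.

```bash
python3 - <<'E'
from h import *
tip=np.array([137.5,-.5,24.3]); R=slant(np.radians(39))
goal=bal(2.5,.3,93.5)-R@tip; pre=goal-R[:,0]*125
s=sensors.read_state(); e=s["eef_pos"]
ctrl.move_l([e[0]-40,e[1],330],vel=150)
ctrl.move_ptp(pre+[0,0,80],R)
ctrl.move_l(pre,vel=80); ctrl.hold(.2)
s=sensors.read_state(); print((s["eef_pos"]-pre).round(1),np.degrees(np.arccos(np.clip((np.trace(R.T@s["eef_rot"])-1)/2,-1,1))),s["grip_width"],s["t"])
for n in("scene","top"):
    q,_=optics.grab_frame(n); C=cam(n); u,v=proj(C,s["eef_pos"]+s["eef_rot"]@tip)[0]; h=proj(C,s["eef_pos"]+s["eef_rot"]@[52,0,20])[0]; print(n,u,v,h)
    u,v=int(u),int(v); cv2.imwrite(f"pics/pre_{n}.png",cv2.resize(q[v-50:v+50,u-50:u+50],None,fx=4,fy=4,interpolation=cv2.INTER_CUBIC)[...,::-1])
cv2.imwrite("pics/pre.png",np.hstack([cv2.imread("pics/pre_scene.png"),cv2.imread("pics/pre_top.png")]))
E
```

```text
[0.2 0.1 0.5] 0.06502363353655963 14.209149938158085 19.5333
scene 324.15595892637975 257.0662948826108 [355.70134523 257.31374133]
top 245.72683580723776 262.87286638541366 [245.72633762 297.92982202]
```

View pics/pre.png

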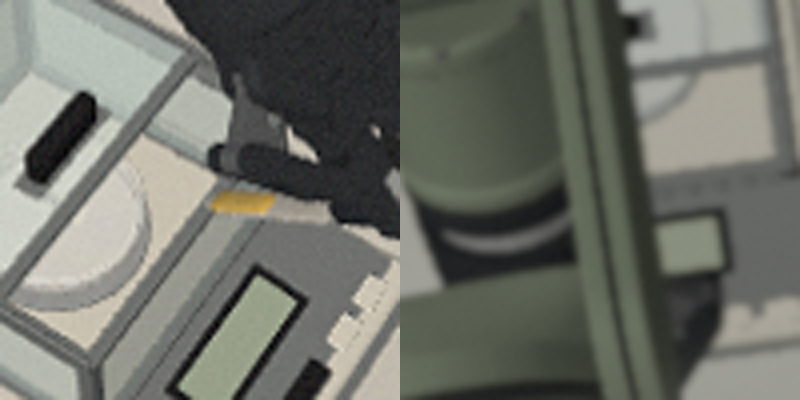

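In the scene crop the honey end is at image ≈(326,257.7). The steel tip is predicted at (324.2,257.1), so the held pose is confirmed. The blade is in front of and above the frame. Inserting.

```bash
python3 - <<'E'
from h import *
tip=np.array([137.5,-.5,24.3]); R=slant(np.radians(39))
goal=bal(3.5,.3,92.3)-R@tip
ctrl.move_l(goal-R[:,0]*125,vel=30)
print("hit",ctrl.move_l(goal,vel=50,threshold=6)); ctrl.hold(.5)
s=sensors.read_state(); print((s["eef_pos"]-goal).round(1),tobal(s["eef_pos"]+s["eef_rot"]@tip).round(1),s["force"].round(1),s["grip_width"],s["t"])
q,_=optics.grab_frame("scene"); C=cam("scene"); X=s["eef_pos"]+s["eef_rot"]@tip; print(proj(C,X),proj(C,bal(3,0,78)))
cv2.imwrite("pics/fin.png",cv2.resize(q[190:330,210:410],None,fx=4,fy=4,interpolation=cv2.INTER_CUBIC)[...,::-1])
E
```

```text
hit False
[0. 0. 0.] [ 3.5  0.3 92.3] [ 1.  -0.1 -0.7] 13.649571991630166 23.0333
[[284.9286884  254.63904112]] [[285.6327014  258.13852553]]
```

View pics/fin.png

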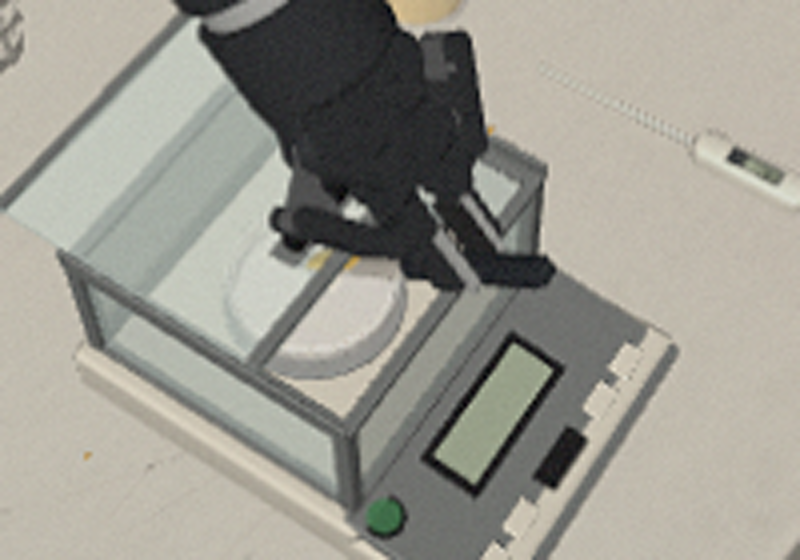

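```bash
python3 - <<'E'
from h import *
from meas import load
C=cam("scene")
for P in ((-89,89,148),(-89,-89,148),(-34,85,147)): print(P,(proj(C,bal(*P))[0]-[210,190])*4)
for x in (3,): 
    a=np.linspace(0,6.28,40); 
    for r,z in((47.5,78),(47.5,62)):
        e=(proj(C,np.array([bal(x+r*np.cos(t),r*np.sin(t),z) for t in a]))-[210,190])*4; print("ellipse",z,e.min(0),e.max(0))
c,p,d=load("w_lid"); g=cv2.cvtColor(p,cv2.COLOR_RGB2GRAY)
u=proj(c,bal(3,0,78))[0]; print("pred",u); x,y=u.astype(int)
q=cv2.HoughCircles(g[max(0,y-60):y+60,x-60:x+60],cv2.HOUGH_GRADIENT,1,200,param1=50,param2=15,minRadius=34,maxRadius=52); print(q)
if q is not None:
    w=q[0,0,:2]+[x-60,max(0,y-60)]; print([tobal(ray(c,[w,w+[q[0,0,2],0]],z)[i]).round(1) for z in(78,) for i in(0,1)])
s=np.load("scene0.npz")
E
```

```text
(-89, 89, 148) [340.65146242 430.38442901]
(-89, -89, 148) [542.6863632 161.9783133]
(-34, 85, 147) [250.12278968 365.08778932]
ellipse 78 [213.67689449 198.07691105] [391.27662503 351.7121171 ]
ellipse 62 [216.75581993 213.80144203] [391.87849725 366.20451546]
pred [312.81308375 121.74162823]
[[[58.5 59.5 45.7]]]
[array([ 4.2,  2.3, 78. ]), array([  4.3, -43.9,  78. ])]
```

The two wrist views put the dish centre within about 3 mm of the tip's position. The scene view agrees once its own calibration offset is allowed for. Contact force is near zero and the lid is still back, so I'm handing in.

```bash
python3 -c "
from h import *
s=sensors.read_state(); print(s['t'],s['grip_width'],s['grasp_force'],s['force'].round(1)); print(ctrl.finish_job())"
```

```text
23.0833 13.869952559906146 59.59173917770386 [ 1.   0.3 -0.6]
the job is handed in; nothing more can be done
None
```

The lid is fully back and the job is handed in at 23.1 s, with the gripper holding the spatula honey side up through the gap, its tip about 14 mm above the dish's rim and within about 5 mm of the dish's middle by my measurements.

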